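Show the pins of a plug-in timer relay to the inspection camera

ROBOT

A 7-joint arm with a two-finger parallel gripper is mounted at the origin on the work surface. World frame = base frame: x ahead of the robot, y to its left, z up, the work surface at z = 0. Lengths are in m, angles in rad, forces in N, time in s.
With the tool pointing down it reaches from about 0.4 to 0.9 m from the base axis. Payload 5.6 kg.
Tool frame: the origin (TCP) lies between the finger pads; the fingertips stand 14 mm ahead of it and the grasp point (between the pads) lies 5 mm behind it; z points along the fingers, y is the line along which they close (so a half turn about z gives the same grasp; the last joint's range is limited). The gripper opens to 92 mm and grips with 3 to 60 N. Pads are 20 mm wide; open, the fingers measure 128 mm over their backs; the gripper's body (75 mm by 189 mm) begins 69 mm behind the grasp point.
Start: joints at [1.14, 0.468, -0.012, 1.603, 0.006, 1.071, -0.056], TCP at [0.246, -0.602, 0.229] pointing down, gripper open.
Joint ranges: [-2.53, 2.53], [-0.31, 2.02], [-1.57, 1.55], [0.28, 2.44], [-1.29, 4.43], [0.15, 1.84], [-2.92, 2.92]. Speed limits (rad/s): [2.57, 2.57, 3.14, 3.14, 3.14, 3.14, 3.14].

INTERFACE

Orientations are given as [roll, pitch, yaw] about the fixed x, y, z axes, in that order (R = Rz(yaw) Ry(pitch) Rx(roll)).
In Python, from station import telemetry, viewer, ticket gives the robot as it stands.
- The arm moves only by the tool drive_tool, never from a script. Its argument "series" is one flat list of numbers, 4 for each row, row after row: the shift along the tool's x, y, z in mm, then the turn about the tool's z in rad. A call has 1 to 12 rows; each row is the pose to reach, as a shift and turn from the pose commanded when the call began, along the tool's axes at that moment; what a row does not reach only later rows make up. A row lasts 1/10 s, in which the tool goes at most 50 mm and 8.59 degrees, less where a joint would pass 70% of its speed; a pose out of reach is approached as far as the arm can. A call with a gripper value outside its range is refused whole. "grip" is the opening in per cent of the stroke, from 0 (shut) to 100 (fully open), set as the call begins (left out, the last holds). The fingers move at their own pace and stop on an object; "newtons" is the grip in N (left out, the last holds). Time passes only in rows, so rows that repeat a pose let the fingers close. It gives the time, the measured TCP pose, the force, the opening and the grip force at its end, in the units of the state.
- telemetry.get_state(): the state, without advancing time (a new reading comes with each control period).
- viewer.snapshot(name): name is "scene" or "top"; returns a dict with "color" (400x640x3 uint8, blue, green, red), "camera_matrix" (3x3 intrinsics, pixels), "dist" ([k1, k2, p1, p2, k3] as OpenCV has them; the pictures are not rectified), "rvec" (rotation vector, rad) and "tvec" (3), from world to camera coordinates, as OpenCV has them. Camera axes: x right, y down, z forward; pixel columns grow to the right and rows downward; lengths in m; the calibration is good to about 2 mm. A picture is of the moment at which its call begins. There is no depth.
- ticket.finish_job(): hands the job in; it is judged then, once.
The state is a dict: "clock": time; "joint_pos": joint angles; "joint_velocities": joint speeds; "joint_torque": joint torques, N m; "ee_pos": TCP position; "ee_rot": TCP orientation; "wrist_force": force on the tool from outside, world axes, zero at the start; "wrist_torque": the same for the moment, N m; "grip_width": finger opening in m; "grasp_force": force on a finger pad.
Only numpy, scipy, OpenCV 4.12 (cv2) and the standard library are available. Lean on these libraries where they do the work, as an engineer would, in place of code of your own. Each camera call takes 0.05 s, during which the arm holds its last target. There are 200 camera calls.

TASK

Pull the tall timer relay (the one with a dial on top) up out of its socket on the panel and hold it in the air in front of the tilted inspection camera: pins facing straight into the lens, pin tips centred on the lens axis 80 mm from the glass, the long way of the relay in line with the long way of the camera housing. Finish while still holding it there, steady, in the gripper. Do not touch the camera, leave the two short relays in their sockets and do not disturb the tub or the screwdriver.

Things in the scene. Friction and masses are not known exactly. Their poses are not given: they have to be found in the camera images.
- timer_center (a point): centre, half-way up, of the white housing of the tall timer relay: upright block 36 (its x) x 28 (its y) x 58 mm (its z, up when plugged in), about 90 g, flat black dial 18 mm across and 4 mm high on top. The only tall one of three relays in a row, in any of the three sockets. Grasp it across the 36 mm: beside those faces the socket's top shows 29 mm below this point; ducts begin 83 mm away
- timer_pins (a point): middle of the plug's end, level with the pin tips, under the timer relay: 39 mm below point timer_center along the relay's own z; same axes. The black plug, 22 x 16 mm, and the brass pins reach 10 mm down from the housing into the socket; not latched, it lifts straight out with almost no force
- timer: the whole timer relay, origin in the middle of the housing's underside (10 mm above the pin tips), z up out of the socket, x along its 36 mm side
- focus (a point): empty point on the lens axis 80 mm in front of the glass, where the pin tips must be. z points out of the lens; x runs along the long way (64 mm) of the grey camera housing, y along the short way (42 mm). The camera looks up, leaning to its -x (robot side) 17 to 34 degrees from vertical. When presented, the relay's z is along this z (pins to the lens) and its x along this x, either way round
- camera: inspection camera, not to be touched: steel foot 110 (x) x 100 (y) x 10 mm fixed on the table, two cheeks, and between them the tilted grey housing 64 x 42 x 46 mm centred on the tilt axis 55 mm above the table, with a round black lens barrel 38 mm across; the glass is 45 mm from the tilt axis. Origin: centre of the foot's underside; it leans to its own -x
- panel: fixed steel panel 250 (x) x 320 (y) x 3 mm lying flat, origin at the centre of its underside. A rail along y carries three black sockets 75 (x) x 40 (y) mm, tops 36.5 mm above the table, at y = -60, 0 and +60 mm; at y = +-125 mm rows of terminal blocks 56.5 mm high; at x = +-100 mm slotted light-grey ducts along y, 34 mm wide, 45 mm high
- short_a_center (a point): centre of the white housing of a short relay, 36 x 28 x 34 mm, no dial, plugged in one of the sockets; to be left there
- short_b_center (a point): centre of the housing of the other short relay, 36 x 28 x 34 mm; to be left there
- tub: round clear open tub, 72 mm across, 34 mm high, loose on the table, origin at the centre of its underside; a bystander
- driver: screwdriver lying on the table, about 200 mm long along its x, loose, origin below its middle; a bystander
There are look-alikes about, which are no part of the job. Leave any pink look-alike of the timer alone.

How it is judged:
By the outcome, as a careful person would: the job done as asked, in the order asked, and still so for the second after the job is handed in, while the arm keeps its last pose, push and grip.
It also fails if it takes over 35 s, if anything falls off the work surface, if the arm or the gripper's body presses on something with over 40 N, if the wrist force passes 120 N, or if a joint passes its speed limit or range.

## Working session

There is one attempt and no reset: what is moved stays moved. The work goes in short steps, Python scripts to look and compute and a tool call to move; the robot and the scene stay as the last step left them, time stands still between calls to the robot, and variables do not carry over. Pictures are saved under pics/ and viewed, at most 10 in all, crops included, and the job is handed in when it is done.

Besides the shell and the picture viewer there is one more tool, called in YAML: its name, and indented under it one key for each argument. drive_tool: Moves the arm, as the interface text tells. Its arguments: {"type":"object","properties":{"series":{"type":"array"},"grip":{"type":"number"},"newtons":{"type":"number"}},"required":["series"]}

```bash
mkdir -p pics
cat > h.py <<'E'
import numpy as np, cv2, pickle
from station import telemetry, viewer, ticket
from scipy.spatial.transform import Rotation as R
def snap(n,f):
    s=viewer.snapshot(n); cv2.imwrite(f'pics/{f}.png',s['color']); pickle.dump(s,open(f'{f}.pkl','wb')); return s
def load(f): return pickle.load(open(f+'.pkl','rb'))
def ray(s,p):
    u=cv2.undistortPoints(np.array([[p]],float),s['camera_matrix'],np.array(s['dist'],float))[0,0]
    M=cv2.Rodrigues(np.array(s['rvec'],float))[0]; t=np.array(s['tvec'],float).ravel()
    d=M.T@np.array([u[0],u[1],1]); return -M.T@t, d/np.linalg.norm(d)
def onz(s,p,z):
    o,d=ray(s,p); return o+d*(z-o[2])/d[2]
def tri(s1,p1,s2,p2):
    A=0;b=0
    for s,p in((s1,p1),(s2,p2)):
        o,d=ray(s,p); P=np.eye(3)-np.outer(d,d); A=A+P; b=b+P@o
    x=np.linalg.solve(A,b); return x
def proj(s,X): return cv2.projectPoints(np.array(X,float).reshape(-1,3),np.array(s['rvec'],float),np.array(s['tvec'],float),s['camera_matrix'],np.array(s['dist'],float))[0][:,0]
E
python3 - <<'E'
from h import *
for n in('scene','top'):
    s=snap(n,n+'0'); print(n,ray(s,(320,200)))
st=telemetry.get_state(); print(st['ee_pos'],st['ee_rot'],st['clock'],st['grip_width'])
E
```

```text
scene (array([ 1.2681844 , -0.09174957,  0.67580007]), array([-0.81917487,  0.01622384, -0.57331433]))
top (array([ 0.3385541 , -0.06208846,  1.3093795 ]), array([ 0.09472553, -0.02881966, -0.99508618]))
[ 0.24554819 -0.60130881  0.22775774] [-3.14004295e+00  1.08240046e-04  3.87773199e-01] 0.1 0.09183180111353911
```

View pics/scene0.png

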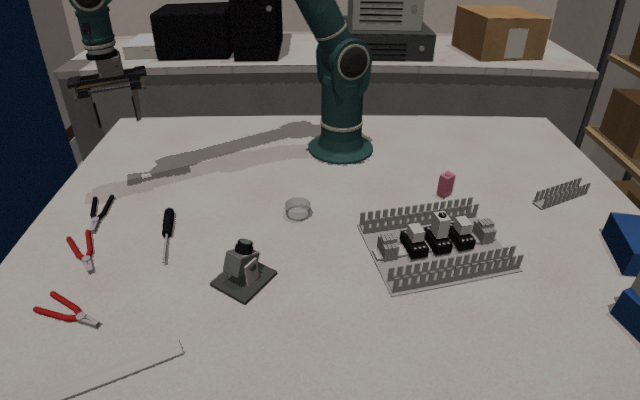

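View pics/top0.png

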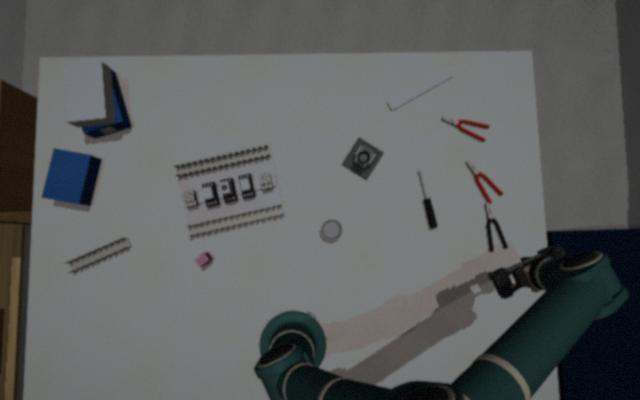

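The scene view shows the three relays at (416,235), (441,226) and (462,229). The tall one with a dial is the middle one at (441,226). The pink block at (446,184) is the look-alike. The inspection camera is at (244,268) in the scene view and (362,158) in the top view. I'll confirm this with one enlarged crop.

Run:
```python
from h import *
a=load('scene0')['color'];b=load('top0')['color']
def c(i,x,y,w,h): return cv2.resize(cv2.convertScaleAbs(i[y:y+h,x:x+w],alpha=1.2),(400,300),interpolation=cv2.INTER_CUBIC)
m=np.vstack([np.hstack([c(a,390,200,120,90),c(a,200,225,88,66)+0]),np.hstack([c(b,175,145,112,84),c(b,332,131,64,48)])])
cv2.imwrite('pics/m.png',m)
```

```text
(no output)
```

View pics/m.png

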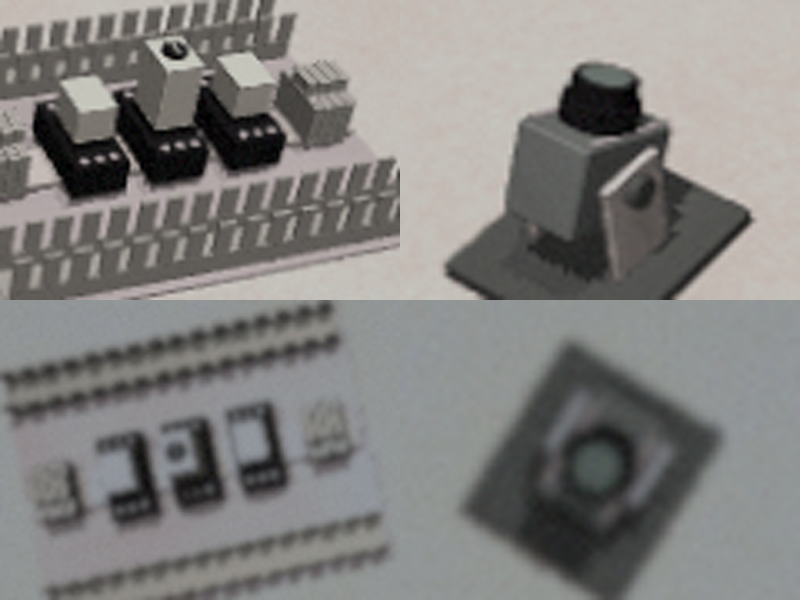

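The crop confirms it: the middle relay is white, tall and has the dial, so it is the timer. Its two neighbours are short and have no dial. Next I'll measure positions.

Run:
```python
from h import *
a=load('scene0');b=load('top0'); np.set_printoptions(precision=4,suppress=True)
print('dial',tri(a,(442.2,214.1),b,(224.6,187.6)),onz(b,(224.6,187.6),.0985),onz(a,(442.2,214.1),.0985))
# refine blobs
def mask(i,lo,hi,box):
    x,y,w,h=box; m=np.zeros(i.shape[:2],np.uint8); g=cv2.cvtColor(i,cv2.COLOR_BGR2GRAY)
    m[y:y+h,x:x+w]=cv2.inRange(g,lo,hi)[y:y+h,x:x+w]; return m
g=mask(b['color'],0,105,(332,125,64,66))
c=max(cv2.findContours(g,0,2)[0],key=cv2.contourArea); r=cv2.minAreaRect(c); p=cv2.boxPoints(r); print(r)
P=np.array([onz(b,q,.005) for q in p]); print('foot',P,P.mean(0)); 
for k in range(4): e=P[(k+1)%4]-P[k]; print(np.linalg.norm(e),np.degrees(np.arctan2(e[1],e[0])))
print('glass',tri(a,(246.6,241.5),b,(363.7,157.6)),onz(b,(363.7,157.6),.095),onz(a,(246.6,241.5),.095))
# relay and socket outlines in top view
for n,lo,hi,z,box in(('sock',0,60,.0365,(180,150,100,80)),):
    m=mask(b['color'],lo,hi,box)
    for c in cv2.findContours(m,0,2)[0]:
        if cv2.contourArea(c)>40: r=cv2.minAreaRect(c); P=np.array([onz(b,q,z) for q in cv2.boxPoints(r)]); e=P[1]-P[0];f=P[2]-P[1]; print(n,P.mean(0),np.linalg.norm(e),np.degrees(np.arctan2(e[1],e[0])),np.linalg.norm(f),np.degrees(np.arctan2(f[1],f[0])))
```

```text
dial [0.4988 0.1981 0.0963] [0.498  0.1954 0.0985] [0.5015 0.1995 0.0985]
((362.1617431640625, 158.60293579101562), (31.138778686523438, 34.74351501464844), 32.47119140625)
foot [[ 0.5794 -0.1685  0.005 ]
 [ 0.6784 -0.2342  0.005 ]
 [ 0.6195 -0.3208  0.005 ]
 [ 0.5213 -0.2546  0.005 ]] [ 0.5996 -0.2445  0.005 ]
0.11882461900160995 -33.57632874792063
0.10477505873677462 -124.21012695370439
0.11844006511019288 146.0199907231791
0.10393704269528654 55.998379656337285
glass [ 0.5845 -0.2336  0.0934] [ 0.5845 -0.2368  0.095 ] [ 0.5868 -0.2297  0.095 ]
sock [0.4842 0.2528 0.0365] 0.041421372951214244 -78.78569146975973 0.07767274454890999 -167.9241980287917
sock [0.4947 0.1953 0.0365] 0.040809843575008456 -78.34893588007813 0.07369610155717486 -167.73589651216255
sock [0.51   0.1331 0.0365] 0.07830581652539685 -0.1890586063952455 0.03885741377772888 -91.07828946760596
```

drive_tool:
  series: [0,50,0,0,0,100,0,0,0,150,0,0,0,200,0,0,0,250,0,0,0,300,0,0,0,350,0,0,0,350,0,0]

```text
clock: 0.9
ee_pos: [0.335, -0.8864, 0.2167]
ee_rot: [-3.133, -0.017, 0.329]
wrist_force: [-1.3, 0.5, -0.6]
grip_width: 0.092
grasp_force: 0.0
```

drive_tool:
  series: [0,50,0,0,0,100,0,0,0,100,0,0]

```text
clock: 1.2
ee_pos: [0.3235, -0.9112, 0.2134]
ee_rot: [3.121, -0.02, 0.3]
wrist_force: [-1.2, -0.3, -0.5]
grip_width: 0.092
grasp_force: 0.0
```

drive_tool:
  series: [0,200,0,0,0,200,0,0,0,200,0,0]

```text
clock: 1.5
ee_pos: [0.3286, -0.9301, 0.1935]
ee_rot: [3.079, -0.025, 0.302]
wrist_force: [0.5, 0.2, -0.1]
grip_width: 0.0921
grasp_force: 0.0
```

drive_tool:
  series: [0,-50,0,0,0,-100,0,0,0,-150,0,0,0,-200,0,0,0,-250,0,0,0,-250,0,0]

```text
clock: 2.1
ee_pos: [0.2606, -0.6974, 0.1774]
ee_rot: [3.081, -0.03, 0.307]
wrist_force: [-0.4, -0.7, -0.1]
grip_width: 0.0919
grasp_force: 0.0
```

Useful result: reaching past the limit leaves a tilt that persists afterwards, so I can tilt the tool this way. I'll check the joints to see which limits drive it.

```bash
cat >> h.py <<'E'
np.set_printoptions(precision=4,suppress=True)
def st():
    s=telemetry.get_state(); r=R.from_euler('xyz',s['ee_rot']).as_matrix(); p=np.array(s['ee_pos'])
    print('t',round(s['clock'],2),'q',np.round(s['joint_pos'],3),'p',p,'rot',s['ee_rot'],'F',np.round(s['wrist_force'],1),'w',s['grip_width'],s['grasp_force'])
    print('toolz',r[:,2],'tilt',np.degrees(np.arccos(-r[2,2])),'az',np.degrees(np.arctan2(r[1,2],r[0,2])),'tool y az',np.degrees(np.arctan2(r[1,1],r[0,1])))
    return s,p,r
E
python3 -c "
from h import *
st()"
```

```text
t 2.1 q [ 0.473  1.116  1.423  1.492 -1.164  1.443  0.649] p [ 0.2606 -0.6974  0.1774] rot [ 3.0808 -0.0305  0.3066] F [-0.4 -0.7 -0.1] w 0.0918693466637605 0.0
toolz [ 0.0474 -0.0488 -0.9977] tilt 3.8983941637866946 az -45.83813743388481 tool y az -72.53866153481044
```

```bash
cat > fk.py <<'E'
from h import *
from scipy.optimize import least_squares
import itertools, json
def fk(q,sg,x):
    M=np.eye(3); p=np.array([0,0,x[0]])
    def rz(a): return R.from_euler('z',a).as_matrix()
    def ry(a): return R.from_euler('y',a).as_matrix()
    M=rz(sg[0]*q[0])@ry(q[1]); p=p+M@[x[5],0,x[1]]
    M=M@rz(sg[1]*q[2])@ry(q[3]); p=p+M@[x[6],0,x[2]]
    M=M@rz(sg[2]*q[4])@ry(q[5]); M=M@rz(sg[3]*q[6]); p=p+M@[0,0,x[3]]
    return p,M@rz(x[4])
E
cat > data.json <<'E'
[[[1.14,0.468,-0.012,1.603,0.006,1.071,-0.056],[0.246,-0.602,0.229],[-3.140,0,0.3878]],
[[0.473,1.116,1.423,1.492,-1.164,1.443,0.649],[0.2606,-0.6974,0.1774],[3.0808,-0.0305,0.3066]]]
E
cat > fit.py <<'E'
from fk import *
D=json.load(open('data.json'))
best=None
for sg in itertools.product([1,-1],repeat=4):
  for x4 in (0,1.57,3.14,-1.57):
    def f(x):
        o=[]
        for q,p,e in D:
            P,M=fk(q,sg,x); o+=list(P-p); o+=list(.3*(M-R.from_euler('xyz',e).as_matrix()).ravel())
        return np.array(o+list(.02*(x[5:])))
    r=least_squares(f,[.35,.4,.4,.2,x4,0,0])
    if best is None or r.cost<best[0]: best=(r.cost,sg,r.x,f(r.x))
print(best); json.dump([best[1],list(best[2])],open('model.json','w'))
E
python3 fit.py
```

```text
(np.float64(0.0005749436328456555), (-1, -1, -1, -1), array([0.6169, 0.7061, 0.478 , 0.5886, 1.571 , 0.0192, 0.2189]), array([ 0.0306,  0.0139, -0.0005, -0.    ,  0.0001,  0.0002,  0.0001,
        0.    , -0.0003,  0.    ,  0.0004, -0.    ,  0.0005,  0.0006,
        0.0005,  0.    , -0.0001, -0.0003, -0.0001, -0.    ,  0.    ,
       -0.0002, -0.0001, -0.    ,  0.0004,  0.0044]))
```

```bash
cat >> h.py <<'E'
def to(*pts):
    s,p,r=st()
    for t in pts: print(t,'->',np.round(r.T@(np.array(t)-p)*1000,1))
E
python3 -c "
from h import *
to((.4,-.45,.33),(.47,.1,.33))"
```

```text
t 2.1 q [ 0.473  1.116  1.423  1.492 -1.164  1.443  0.649] p [ 0.2606 -0.6974  0.1774] rot [ 3.0808 -0.0305  0.3066] F [-0.4 -0.7 -0.1] w 0.0918693466637605 0.0
toolz [ 0.0474 -0.0488 -0.9977] tilt 3.8983941637866946 az -45.83813743388481 tool y az -72.53866153481044
(0.4, -0.45, 0.33) -> [ 212.1 -184.5 -157.7]
(0.47, 0.1, 0.33) -> [ 444.7 -687.3 -181.2]
```

drive_tool:
  series: [35,-30,-26,0,70,-60,-52,0,106,-92,-78,0,141,-123,-105,0,177,-154,-131,0,212,-185,-158,0]

```text
clock: 2.7
ee_pos: [0.3926, -0.4669, 0.3189]
ee_rot: [3.082, -0.027, 0.308]
wrist_force: [0.1, 0.2, 0.2]
grip_width: 0.0919
grasp_force: 0.0
```

```bash
python3 -c "
from h import *
to((.47,.1,.33))"
```

```text
t 2.7 q [-0.129  0.73   1.523  1.707 -0.777  1.386  0.241] p [ 0.3926 -0.4669  0.3189] rot [ 3.0821 -0.0266  0.3084] F [0.1 0.2 0.2] w 0.09193287259488818 0.0
toolz [ 0.0434 -0.0486 -0.9979] tilt 3.7363679308375315 az -48.26561838980995 tool y az -72.42163142085849
(0.47, 0.1, 0.33) -> [ 246.  -515.5  -35.3]
```

drive_tool:
  series: [25,-52,-4,-0.147,50,-104,-8,-0.294,75,-156,-12,-0.441,100,-208,-16,-0.588,125,-260,-20,-0.735,150,-312,-24,-0.882,175,-364,-28,-1.03,200,-416,-32,-1.176,225,-468,-35,-1.323,246,-515,-35,-1.47,246,-515,-35,-1.47,246,-515,-35,-1.47]

```text
clock: 3.9
ee_pos: [0.4674, 0.0913, 0.3286]
ee_rot: [3.111, 0.056, 1.78]
wrist_force: [1.3, -0.5, 0.3]
grip_width: 0.0916
grasp_force: 0.0
```

```bash
python3 -c "
from h import *
to((.47,.1,.33))"
```

```text
t 3.9 q [-1.3    0.022  1.043  1.957  0.042  1.146 -0.065] p [0.4674 0.0913 0.3286] rot [3.1107 0.056  1.7801] F [ 1.3 -0.5  0.3] w 0.09162562097111608 0.0
toolz [ 0.0418 -0.0483 -0.998 ] tilt 3.666004309193158 az -49.12112193790094 tool y az 12.091904834480705
(0.47, 0.1, 0.33) -> [ 7.9  4.4 -1.7]
```

```bash
python3 -c "
from h import *
to((.499,.197,.17))"
```

```text
t 3.9 q [-1.3    0.022  1.043  1.957  0.042  1.146 -0.065] p [0.4674 0.0913 0.3286] rot [3.1107 0.056  1.7801] F [ 1.3 -0.5  0.3] w 0.09162562097111608 0.0
toolz [ 0.0418 -0.0483 -0.998 ] tilt 3.666004309193158 az -49.12112193790094 tool y az 12.091904834480705
(0.499, 0.197, 0.17) -> [105.6  48.1 154.5]
```

drive_tool:
  series: [26,12,38,0,53,24,77,0,80,36,115,0,106,48,154,0,106,48,154,0,106,48,154,0]

```text
clock: 4.5
ee_pos: [0.4992, 0.1924, 0.1683]
ee_rot: [3.115, 0.061, 1.775]
wrist_force: [0.4, -0.6, -0.2]
grip_width: 0.0919
grasp_force: 0.0
```

```bash
python3 -c "
from h import *
to((.499,.197,.17),(.499,.197,.0605))
s=snap('scene','s1');t=snap('top','t1')
c=lambda i,x,y,w,h: cv2.resize(i[y:y+h,x:x+w],(400,300),interpolation=cv2.INTER_CUBIC)
cv2.imwrite('pics/m1.png',np.hstack([c(s['color'],370,140,160,120),c(t['color'],165,130,140,105)]))"
```

```text
t 4.5 q [-1.172  0.452  0.894  1.994 -0.376  0.869  0.118] p [0.4992 0.1924 0.1683] rot [3.1149 0.0608 1.775 ] F [ 0.4 -0.6 -0.2] w 0.091864248069306 0.0
toolz [ 0.0385 -0.054  -0.9978] tilt 3.8037935730347794 az -54.55090254328366 tool y az 11.79286857356986
(0.499, 0.197, 0.17) -> [ 4.4  0.8 -2. ]
(0.499, 0.197, 0.0605) -> [ 11.1  -2.2 107.3]
```

View pics/m1.png

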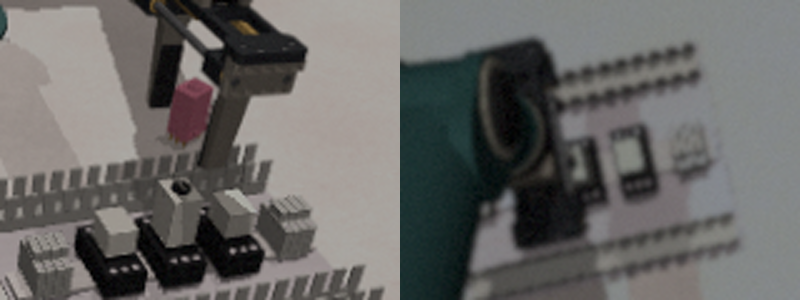

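Gripper above the timer, with its tips near (444,195) in the scene view. The timer itself is undisturbed. I'll check the alignment by projection.

```bash
python3 -c "
from h import *
_,p,r=st(); a=load('s1')
for y in(-.046,.046):
  for x in (-.01,.01): print(x,y,(proj(a,p+r@[x,y,.014])[0]-[370,140])*2.5)
print((proj(a,(.499,.197,.0985))[0]-[370,140])*2.5)"
```

```text
t 4.6 q [-1.172  0.448  0.899  1.993 -0.375  0.869  0.118] p [0.5008 0.191  0.1707] rot [3.1104 0.0585 1.7711] F [-0.  -0.5  0.9] w 0.09159162688118817 0.0
toolz [ 0.0422 -0.051  -0.9978] tilt 3.796057384821354 az -50.42842686623105 tool y az 11.580619965051072
-0.01 -0.046 [148.7163 105.9438]
0.01 -0.046 [168.6482 104.6149]
-0.01 0.046 [194.9354 161.2638]
0.01 0.046 [216.1322 159.4894]
[177.1818 183.6406]
```

drive_tool:
  series: [8,-1,10,0,9,-1,40,0,11,-1,70,0,12,-2,95,0,13,-2,108,0,13,-2,108,0]

```text
clock: 5.2
ee_pos: [0.4997, 0.1969, 0.0601]
ee_rot: [3.114, 0.061, 1.77]
wrist_force: [0.3, 0.6, 0.6]
grip_width: 0.0919
grasp_force: 0.0
```

```bash
python3 -c "
from h import *
to((.5,.198,.0605))"
```

```text
t 5.2 q [-1.046  0.62   0.734  2.042 -0.554  0.674  0.233] p [0.4997 0.1969 0.0601] rot [3.1136 0.061  1.7705] F [0.3 0.6 0.6] w 0.09189605075471502 0.0
toolz [ 0.0395 -0.0541 -0.9978] tilt 3.843107970539052 az -53.87542331434997 tool y az 11.538371447759994
(0.5, 0.198, 0.0605) -> [ 1.   0.5 -0.5]
```

Close the gripper.

drive_tool:
  series: [0,0,0,0,0,0,0,0,0,0,0,0,0,0,0,0,0,0,0,0,0,0,0,0]
  grip: 0
  newtons: 30

```text
clock: 5.8
ee_pos: [0.5004, 0.1969, 0.0607]
ee_rot: [3.112, 0.061, 1.771]
wrist_force: [0.1, 0.6, -0.3]
grip_width: 0.0458
grasp_force: 0.0
```

drive_tool:
  series: [0,0,0,0,0,0,0,0,0,0,0,0,0,0,0,0]

```text
clock: 6.2
ee_pos: [0.5005, 0.1968, 0.0607]
ee_rot: [3.112, 0.061, 1.77]
wrist_force: [-0.1, -0.7, 0.7]
grip_width: 0.0359
grasp_force: 30.0
```

drive_tool:
  series: [-1,0.5,-15,0,-2,1,-30,0,-4,2,-65,0,-6,3,-100,0,-8,4,-130,0]

```text
clock: 6.7
ee_pos: [0.5008, 0.1965, 0.1936]
ee_rot: [3.111, 0.061, 1.77]
wrist_force: [0.6, 0.0, -2.1]
grip_width: 0.036
grasp_force: 30.0
```

```bash
python3 -c "
from h import *
to((.6,-.1,.25))
s=snap('scene','s2')
cv2.imwrite('pics/m2.png',cv2.resize(s['color'][100:250,350:550],(800,600),interpolation=cv2.INTER_CUBIC))"
```

```text
t 6.7 q [-1.211  0.422  0.933  1.969 -0.344  0.917  0.085] p [0.5008 0.1965 0.1936] rot [3.1112 0.0607 1.7697] F [ 0.6  0.  -2.1] w 0.03598150492628672 29.983576834201813
toolz [ 0.0418 -0.0534 -0.9977] tilt 3.8873999770419068 az -51.9393886951481 tool y az 11.501203104506764
(0.6, -0.1, 0.25) -> [-313.1   39.8  -36.3]
```

View pics/m2.png

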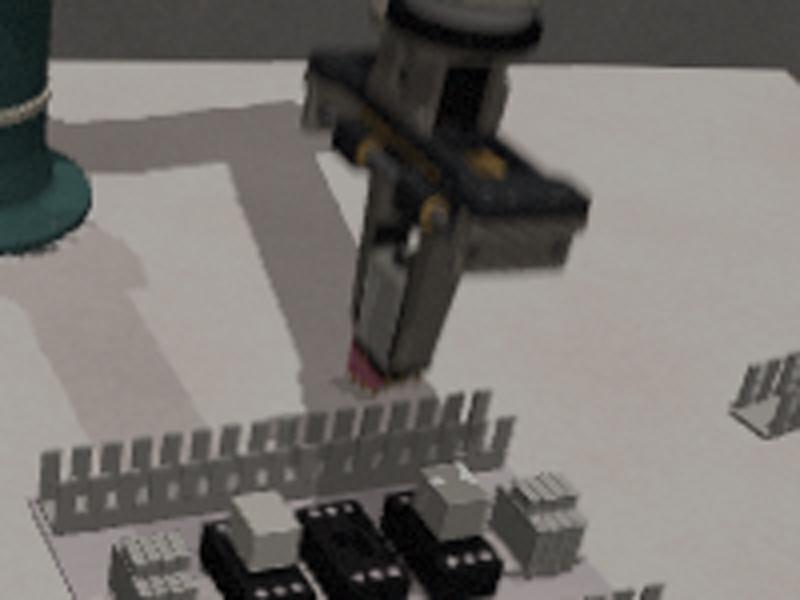

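```bash
cat > goal.py <<'E'
from h import *
from scipy.spatial.transform import Rotation as R
tilt=np.radians(24.4); az=np.radians(-34); foot=np.array([.5996,-.2445,0])
h=np.array([np.cos(az),np.sin(az),0]); ez=np.array([0,0,1.])
lz=-np.sin(tilt)*h+np.cos(tilt)*ez; cx=np.cos(tilt)*h+np.sin(tilt)*ez; cy=np.cross(lz,cx)
glass=foot+.055*ez+.045*lz; focus=glass+.08*lz
u=np.array([-.061,0,-.998]); u/=np.linalg.norm(u); c=np.array([.0008,0,-.005]); pins=c-.039*u
def Rg(s):
    T=np.column_stack([np.cross([0,1,0],u),[0,1,0],u]) # tool coords of (x^z) basis
    W=np.column_stack([np.cross(s*cx,lz),s*cx,lz]); return W@T.T
def rep(s=1,T=None):
    _,p,r=st(); G=Rg(s)
    print('glass',glass,'focus',focus,'goal toolz',G[:,2])
    E=R.from_matrix(r.T@G).as_rotvec(); print('rot err in tool (deg)',np.degrees(E), 'turn rad',E[2])
    e=lambda a,b:np.degrees(np.arccos(a@b)); print('z err deg',e(r@u,lz),'x err',e(s*r[:,1],cx),'pins',p+r@pins,'off',p+r@pins-focus)
    print('tool shift to focus mm (now)',r.T@(focus-p-r@pins)*1000,' TCP goal',focus-G@pins)
E
python3 -c "
from goal import *
rep(1);print(Rg(-1)[:,2])
_,p,r=st(); print(r.T@(np.array([.6,-.36,.38])-p)*1000)"
```

```text
t 6.75 q [-1.213  0.417  0.936  1.965 -0.343  0.919  0.084] p [0.5035 0.1971 0.1977] rot [3.1048 0.0579 1.7688] F [2.3 0.8 2.1] w 0.03600028210155198 29.98371183872223
toolz [ 0.0474 -0.0494 -0.9977] tilt 3.9268968810432128 az -46.19440814198672 tool y az 11.465347477652962
glass [ 0.5842 -0.2341  0.096 ] focus [ 0.5568 -0.2156  0.1688] goal toolz [ 0.3077 -0.2812 -0.909 ]
rot err in tool (deg) [-18.4261 -10.6544  45.7012] turn rad 0.7976371211004721
z err deg 23.10763976349509 x err 49.199391260655425 pins [0.5045 0.1985 0.1637] off [-0.0523  0.4141 -0.0052]
tool shift to focus mm (now) [-415.9537  -30.8233   17.7803]  TCP goal [ 0.5445 -0.2087  0.1999]
[ 0.376 -0.18  -0.909]
t 6.75 q [-1.213  0.417  0.936  1.965 -0.343  0.919  0.084] p [0.5035 0.1971 0.1977] rot [3.1048 0.0579 1.7688] F [2.3 0.8 2.1] w 0.03600028210155198 29.98371183872223
toolz [ 0.0474 -0.0494 -0.9977] tilt 3.9268968810432128 az -46.19440814198672 tool y az 11.465347477652962
[-574.7876   -9.4342 -149.7771]
```

drive_tool:
  series: [-48,-1,-25,0.07,-96,-2,-50,0.14,-144,-2,-75,0.21,-192,-3,-100,0.28,-240,-4,-125,0.35,-288,-5,-150,0.42,-336,-6,-150,0.49,-384,-6,-150,0.56,-432,-7,-150,0.63,-480,-8,-150,0.7,-528,-8,-150,0.76,-575,-9,-150,0.8]

```text
clock: 7.95
ee_pos: [0.5977, -0.3514, 0.3758]
ee_rot: [3.077, 0.021, 0.969]
wrist_force: [1.9, 0.9, 0.0]
grip_width: 0.0359
grasp_force: 30.0
```

```bash
python3 -c "
from goal import *
rep(1)
_,p,r=st(); print(r.T@np.array([.85,-.52,0]),r.T@np.array([0,0,1]))"
```

```text
t 7.95 q [-0.209  0.592  1.111  1.402 -0.524  1.399  0.283] p [ 0.5977 -0.3514  0.3758] rot [3.0772 0.0213 0.969 ] F [1.9 0.9 0. ] w 0.03593499033538606 29.98394787311554
toolz [ 0.041  -0.054  -0.9977] tilt 3.886997819599787 az -52.76689716365398 tool y az -34.40233499145076
glass [ 0.5842 -0.2341  0.096 ] focus [ 0.5568 -0.2156  0.1688] goal toolz [ 0.3077 -0.2812 -0.909 ]
rot err in tool (deg) [-20.7101  -2.1509   0.461 ] turn rad 0.008045997014240759
z err deg 20.810957863370156 x err 20.714031248466846 pins [ 0.6009 -0.3506  0.3419] off [ 0.0441 -0.135   0.1731]
tool shift to focus mm (now) [  89.9726 -123.5449  163.578 ]  TCP goal [ 0.5445 -0.2087  0.1999]
t 7.95 q [-0.209  0.592  1.111  1.402 -0.524  1.399  0.283] p [ 0.5977 -0.3514  0.3758] rot [3.0772 0.0213 0.969 ] F [1.9 0.9 0. ] w 0.03593499033538606 29.98394787311554
toolz [ 0.041  -0.054  -0.9977] tilt 3.886997819599787 az -52.76689716365398 tool y az -34.40233499145076
[0.0526 0.9931 0.0629] [-0.0213  0.0644 -0.9977]
```

drive_tool:
  series: [0,20,-45,0,0,40,-90,0,0,60,-135,0,0,80,-180,0,0,100,-225,0,0,120,-270,0,0,140,-315,0,0,160,-360,0]

```text
clock: 8.75
ee_pos: [0.6699, -0.3702, 0.6201]
ee_rot: [2.995, -0.028, 1.005]
wrist_force: [3.8, 2.0, -3.3]
grip_width: 0.036
grasp_force: 30.0
```

```bash
python3 -c "
from goal import *
rep(1)"
```

```text
t 8.75 q [ 0.318  0.587  0.415  0.594 -0.275  1.842 -0.01 ] p [ 0.6699 -0.3702  0.6201] rot [ 2.9948 -0.028   1.0054] F [ 3.8  2.  -3.3] w 0.03604727999775623 29.9833881855011
toolz [ 0.1383 -0.055  -0.9889] tilt 8.560377861319335 az -21.688158961198504 tool y az -32.6306113974125
glass [ 0.5842 -0.2341  0.096 ] focus [ 0.5568 -0.2156  0.1688] goal toolz [ 0.3077 -0.2812 -0.909 ]
rot err in tool (deg) [-15.9746  -5.4713   1.5805] turn rad 0.027585058250705854
z err deg 16.948580541854582 x err 16.04643869072367 pins [ 0.6763 -0.3694  0.5866] off [ 0.1195 -0.1538  0.4178]
tool shift to focus mm (now) [  54.0996 -242.6553  388.1178]  TCP goal [ 0.5445 -0.2087  0.1999]
```

drive_tool:
  series: [-35,0,-35,0,-70,0,-70,0,-105,0,-105,0,-140,0,-140,0,-175,0,-175,0]

```text
clock: 9.25
ee_pos: [0.535, -0.4614, 0.7076]
ee_rot: [2.892, 0.014, 0.952]
wrist_force: [0.8, -0.9, -2.4]
grip_width: 0.0356
grasp_force: 30.0
```

```bash
python3 -c "
from goal import *
rep(1)"
```

```text
t 9.25 q [ 0.697  0.434 -0.078  0.616  0.045  1.842  0.031] p [ 0.535  -0.4614  0.7076] rot [2.8917 0.0136 0.9519] F [ 0.8 -0.9 -2.4] w 0.035628595053357116 29.98328983783722
toolz [ 0.1938 -0.1542 -0.9689] tilt 14.337833744283314 az -38.51251383895934 tool y az -35.25828450087617
glass [ 0.5842 -0.2341  0.096 ] focus [ 0.5568 -0.2156  0.1688] goal toolz [ 0.3077 -0.2812 -0.909 ]
rot err in tool (deg) [-10.1221  -2.2676  -0.8093] turn rad -0.014125159925588925
z err deg 10.306133785884418 x err 10.153725679733306 pins [ 0.5435 -0.4641  0.6747] off [-0.0133 -0.2484  0.5059]
tool shift to focus mm (now) [ 216.962  -253.4938  454.4002]  TCP goal [ 0.5445 -0.2087  0.1999]
```

drive_tool:
  series: [-10,10,-45,0,-15,20,-90,0,-20,30,-135,0,-20,40,-180,0]

```text
clock: 9.65
ee_pos: [0.4996, -0.4471, 0.7583]
ee_rot: [2.824, 0.016, 0.955]
wrist_force: [0.5, -0.2, -1.6]
grip_width: 0.0359
grasp_force: 30.0
```

```bash
python3 -c "
from goal import *
rep(1)"
```

```text
t 9.65 q [ 0.582  0.347  0.205  0.64  -0.105  1.842  0.107] p [ 0.4996 -0.4471  0.7583] rot [2.824  0.0158 0.9551] F [ 0.5 -0.2 -1.6] w 0.035925365091618165 29.98388797044754
toolz [ 0.2463 -0.1926 -0.9499] tilt 18.217939920091716 az -38.02847204077872 tool y az -34.980396443985526
glass [ 0.5842 -0.2341  0.096 ] focus [ 0.5568 -0.2156  0.1688] goal toolz [ 0.3077 -0.2812 -0.909 ]
rot err in tool (deg) [-6.2372 -2.1864 -0.6723] turn rad -0.011733700647153093
z err deg 6.559522311645362 x err 6.27290189796501 pins [ 0.5098 -0.451   0.726 ] off [-0.047  -0.2354  0.5572]
tool shift to focus mm (now) [ 228.0389 -265.6096  495.4743]  TCP goal [ 0.5445 -0.2087  0.1999]
```

drive_tool:
  series: [-25,10,-42,0,-50,20,-84,0,-75,30,-126,0,-100,40,-168,0,-125,50,-210,0]

```text
clock: 10.15
ee_pos: [0.4231, -0.4812, 0.7959]
ee_rot: [2.765, 0.027, 0.953]
wrist_force: [-0.2, -0.3, -0.9]
grip_width: 0.0356
grasp_force: 30.0
```

```bash
python3 -c "
from goal import *
rep(1)"
```

```text
t 10.15 q [ 0.757  0.285  0.12   0.643 -0.103  1.842  0.207] p [ 0.4231 -0.4812  0.7959] rot [2.7654 0.0272 0.9532] F [-0.2 -0.3 -0.9] w 0.03564306242716933 29.98410254716873
toolz [ 0.2849 -0.2334 -0.9297] tilt 21.60935796524786 az -39.32917518836099 tool y az -34.76992289337224
glass [ 0.5842 -0.2341  0.096 ] focus [ 0.5568 -0.2156  0.1688] goal toolz [ 0.3077 -0.2812 -0.909 ]
rot err in tool (deg) [-2.8819 -1.5192 -0.5794] turn rad -0.010112992062490979
z err deg 3.2218162705803057 x err 2.939468181349908 pins [ 0.4346 -0.4865  0.7643] off [-0.1222 -0.2709  0.5954]
tool shift to focus mm (now) [ 307.7054 -268.9812  525.1895]  TCP goal [ 0.5445 -0.2087  0.1999]
```

drive_tool:
  series: [-35,5,-35,0,-70,10,-70,0,-105,15,-105,0,-140,20,-140,0]

```text
clock: 10.55
ee_pos: [0.3358, -0.5299, 0.8231]
ee_rot: [2.71, 0.045, 0.945]
wrist_force: [0.1, -0.8, -2.1]
grip_width: 0.0361
grasp_force: 30.0
```

```bash
python3 -c "
from goal import *
rep(1)
a=load('scene0');b=load('top0')
S=cv2.resize(a['color'][232:302,205:285],(400,350),interpolation=cv2.INTER_CUBIC)
T=cv2.resize(cv2.convertScaleAbs(b['color'][133:185,336:390],alpha=1.4),(400,385),interpolation=cv2.INTER_CUBIC)[:350]
# overlay predicted points
for im,s,o,k in((S,a,(205,232),5),(T,b,(336,133),400/54)):
    ring=[glass+.019*(np.cos(t)*cx+np.sin(t)*cy) for t in np.linspace(0,6.28,40)]
    box=[foot+[0,0,.055]+i*.032*cx+j*.021*cy+.023*lz for i,j in((1,1),(1,-1),(-1,-1),(-1,1),(1,1))]
    ft=[foot+[0,0,.01]+i*.055*h+j*.05*cy for i,j in((1,1),(1,-1),(-1,-1),(-1,1),(1,1))]
    for L,col in((ring,(0,255,0)),(box,(0,0,255)),(ft,(255,0,0))):
        cv2.polylines(im,[np.int32((proj(s,L)-o+.5)*k)],False,col,1)
cv2.imwrite('pics/ov.png',np.hstack([S,T]))"
```

```text
t 10.55 q [ 1.035  0.266 -0.04   0.613 -0.108  1.842  0.331] p [ 0.3358 -0.5299  0.8231] rot [2.7096 0.0446 0.945 ] F [ 0.1 -0.8 -2.1] w 0.03606148349537234 29.984289407730103
toolz [ 0.3156 -0.2781 -0.9072] tilt 24.873633004936426 az -41.38588176951062 tool y az -34.678392721492706
glass [ 0.5842 -0.2341  0.096 ] focus [ 0.5568 -0.2156  0.1688] goal toolz [ 0.3077 -0.2812 -0.909 ]
rot err in tool (deg) [ 0.2893 -0.3997 -0.6339] turn rad -0.011063699374467384
z err deg 0.5167159312647925 x err 0.6968082980502405 pins [ 0.3484 -0.5368  0.7922] off [-0.2084 -0.3212  0.6233]
tool shift to focus mm (now) [ 409.8296 -271.0067  541.9543]  TCP goal [ 0.5445 -0.2087  0.1999]
```

View pics/ov.png

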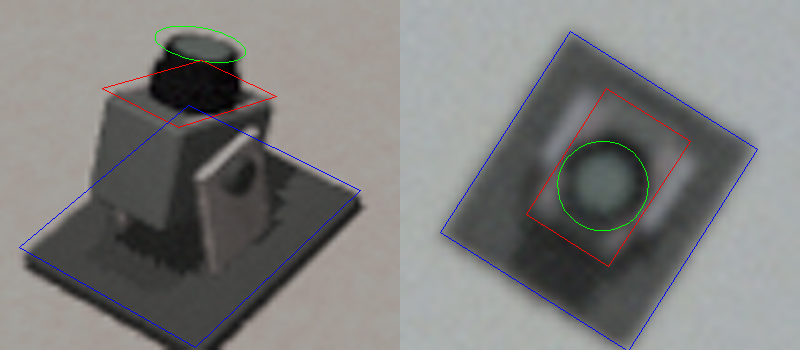

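The overlay puts the predicted foot, housing and glass on the camera in the top view. In the scene view everything is offset by a constant 1–1.5 px. I'll check the tilt from the housing edges in the scene crop, left (105,97)→(90,195) and front (180,130)→(172,232), and from the glass centroids.

Run:
```python
from goal import *
a=load('scene0');b=load('top0')
for T in (18,21,24,27,30):
    t=np.radians(T); L=-np.sin(t)*h+np.cos(t)*ez; X=np.cos(t)*h+np.sin(t)*ez
    o=[]
    for i,j in((1,1),(1,-1),(-1,-1),(-1,1)):
        q=proj(a,[foot+[0,0,.055]+i*.032*X+j*.021*cy+k*.023*L for k in(1,-1)]); o.append((np.round((q[0]-(205,232))*5),round(float((q[1]-q[0])[0]/(q[1]-q[0])[1]),3)))
    g=foot+[0,0,.055]+.045*L
    # offset glass centre minus housing top centre in scene, top
    print(T,o,'glass scene',proj(a,g)[0],'top',proj(b,g)[0])
print('foot corners scene',[(proj(a,foot+[0,0,.01]+i*.055*h+j*.05*cy)[0]) for i,j in((1,1),(1,-1),(-1,-1),(-1,1))])
# glass centroids
for n,s,c in(('scene',a,(246,241)),('top',b,(363,157))):
    im=cv2.resize(s['color'],None,fx=8,fy=8,interpolation=cv2.INTER_CUBIC); g=cv2.cvtColor(im,6)
    x,y=c[0]*8+4,c[1]*8+4; v=int(g[y,x]); 
    for th in (.75,.85):
        m=np.zeros_like(g); R0=64; m[y-R0:y+R0,x-R0:x+R0]=(g[y-R0:y+R0,x-R0:x+R0]>v*th)*255
        n_,lab,stt,cen=cv2.connectedComponentsWithStats(m); k=lab[y,x]; print(n,v,stt[k]/8,(cen[k]+.5)/8-.5)
# barrel dark in top
    m=np.zeros_like(g); m[y-120:y+120,x-120:x+120]=(g[y-120:y+120,x-120:x+120]<v*.6)*255
    cs=cv2.findContours(m,0,2)[0]; cc=max(cs,key=cv2.contourArea); print('dark',(np.array(cv2.minEnclosingCircle(cc)[0])+.5)/8-.5,cv2.minEnclosingCircle(cc)[1]/8)
```

```text
18 [(array([171., 135.]), -0.118), (array([94., 95.]), -0.103), (array([197.,  52.]), -0.123), (array([272.,  88.]), -0.138)] glass scene [243.0241 240.8819] top [363.7647 156.2829]
21 [(array([173., 130.]), -0.156), (array([97., 91.]), -0.142), (array([198.,  55.]), -0.159), (array([273.,  90.]), -0.172)] glass scene [243.7724 240.5927] top [363.3526 156.9229]
24 [(array([176., 126.]), -0.192), (array([99., 87.]), -0.18), (array([199.,  57.]), -0.195), (array([274.,  93.]), -0.206)] glass scene [244.509  240.3587] top [362.9434 157.5581]
27 [(array([179., 121.]), -0.227), (array([102.,  82.]), -0.217), (array([200.,  61.]), -0.229), (array([275.,  96.]), -0.239)] glass scene [245.2318 240.18  ] top [362.5383 158.1865]
30 [(array([182., 117.]), -0.261), (array([105.,  78.]), -0.253), (array([201.,  64.]), -0.263), (array([276., 100.]), -0.271)] glass scene [245.9388 240.057 ] top [362.1387 158.8062]
foot corners scene [array([243.6209, 301.0239]), array([208.3329, 281.0892]), array([242.2819, 252.5255]), array([276.6842, 269.5043])]
scene 92 [ 238.5  233.5   16.    16.  1284. ] [246.8276 238.3079]
scene 92 [ 238.5    233.5     16.      16.    1244.875] [246.8675 238.1917]
dark [244.2333 248.3121] 10.05308723449707
top 72 [360.    154.375   6.875   7.    296.875] [362.9471 157.2277]
top 72 [360.375 154.625   6.125   6.25  223.875] [362.9242 157.2155]
dark [360.0963 161.0963] 11.799826622009277
```

Run:
```python
from goal import *
a=load('scene0'); g=cv2.cvtColor(a['color'],6).astype(float)
for y in range(252,272): print(y,g[y,218:246].astype(int))
```

```text
252 [160 160 163 162 160 161 160 154  92  90  99  96  86  83  87  85  86  82
  61  25  15  18  15  16  15  15  12  17]
253 [160 160 161 160 161 160 160 152  77  78  82  90  97  97  89  86  85  87
  85  80  61  33  12  15  18  17  18  12]
254 [157 161 162 161 160 159 159 131  79  77  78  77  81  91  98  97  88  87
  88  88  85  80  66  58  30  22  14  13]
255 [159 160 160 161 160 160 158 130  81  77  78  78  78  79  82  90  99  97
  89  88  88  89  87  87  88  95 106 114]
256 [160 159 160 160 160 160 158 108  78  77  77  80  79  79  79  79  82  90
 101  99  91  89  88  95 112 123 113  93]
257 [160 160 161 159 159 158 158  90  78  79  79  78  79  77  81  81  81  80
  84  89 100 100  90  91  88  81  74  70]
258 [160 161 160 161 160 161 156  73  78  78  80  77  77  79  78  81  79  80
  83  82  85  93  98  89  70  60  50  44]
259 [158 158 159 160 161 159 132  77  77  78  78  78  78  78  79  79  78  80
  77  80  81  83  79  65  44  43  43  46]
260 [160 159 159 160 161 160 129  77  77  78  78  80  77  79  78  80  79  81
  78  80  82  80  73  61  42  46  46  43]
261 [159 159 160 159 159 158 
[... 579 characters left out ...]
156 157 159 110  78  75  75  75  77  76  77  79  79  78  77  79
  78  79  78  71  51  43  46  47  98 147]
267 [160 158 158 159 160  99  77  75  75  74  74  76  77  76  77  78  79  76
  79  80  78  69  47  43  44  63 118 144]
268 [160 160 160 159 158  97  77  75  76  74  73  75  77  77  76  77  79  77
  76  78  77  67  46  43  41  51  77  84]
269 [160 159 159 160 158  87  75  77  76  74  74  75  75  77  76  77  80  77
  78  77  75  61  43  42  42  44  71  90]
270 [160 160 160 158 158  89  74  78  75  75  75  74  77  75  77  77  77  78
  79  79  73  54  42  41  42  41  64  91]
271 [159 159 159 156 144  84  67  71  73  76  75  74  74  75  76  75  77  79
  77  77  69  51  42  41  43  43  63  96]
```

drive_tool:
  series: [20,-13,21,0,50,-34,52,0,80,-54,84,0,110,-75,116,-0.005,140,-95,147,-0.01,170,-116,179,-0.01,200,-136,210,-0.01,235,-159,247,-0.01,270,-183,283,-0.01,305,-206,320,-0.01,340,-230,357,-0.01,375,-254,394,-0.01]

```text
clock: 11.75
ee_pos: [0.483, -0.2189, 0.365]
ee_rot: [2.71, 0.049, 0.955]
wrist_force: [1.4, -0.9, -1.1]
grip_width: 0.0358
grasp_force: 30.0
```

```bash
python3 -c "
from goal import *
rep(1)"
```

```text
t 11.75 q [ 0.755 -0.046 -0.482  1.991  0.227  0.81  -0.461] p [ 0.483  -0.2189  0.365 ] rot [2.7097 0.0491 0.9553] F [ 1.4 -0.9 -1.1] w 0.03575724129221578 29.981699287891388
toolz [ 0.3161 -0.2781 -0.9071] tilt 24.89701271695441 az -41.34605648289037 tool y az -33.96854314266519
glass [ 0.5842 -0.2341  0.096 ] focus [ 0.5568 -0.2156  0.1688] goal toolz [ 0.3077 -0.2812 -0.909 ]
rot err in tool (deg) [ 0.3167 -0.412   0.0104] turn rad 0.00018160431971216902
z err deg 0.5189271240650047 x err 0.31691718517189926 pins [ 0.4955 -0.2257  0.3341] off [-0.0613 -0.0101  0.1653]
tool shift to focus mm (now) [ 51.7021 -28.0819 166.4648]  TCP goal [ 0.5445 -0.2087  0.1999]
```

drive_tool:
  series: [20,-10,40,0,35,-18,80,0,42,-22,115,0,46,-26,145,0,48,-27,160,0,48,-27,160,0,48,-27,160,0,48,-27,160,0]

```text
clock: 12.55
ee_pos: [0.5418, -0.2122, 0.2094]
ee_rot: [2.708, 0.048, 0.955]
wrist_force: [-0.1, 0.4, -0.7]
grip_width: 0.036
grasp_force: 30.0
```

```bash
python3 -c "
from goal import *
rep(1)
a=snap('scene','s3');b=snap('top','t3')
S=cv2.resize(a['color'][180:285,185:305],(400,350),interpolation=cv2.INTER_CUBIC)
T=cv2.resize(b['color'][115:190,320:406],(400,349),interpolation=cv2.INTER_CUBIC)
T=cv2.resize(T,(400,350))
cv2.imwrite('pics/f1.png',np.hstack([S,T]))"
```

```text
t 12.55 q [ 0.618  0.253 -0.47   2.077  0.67   0.552 -0.952] p [ 0.5418 -0.2122  0.2094] rot [2.7077 0.0481 0.9546] F [-0.1  0.4 -0.7] w 0.03597843227845172 29.9838986992836
toolz [ 0.3179 -0.2786 -0.9063] tilt 25.002749781243867 az -41.23109286116458 tool y az -34.02812766009249
glass [ 0.5842 -0.2341  0.096 ] focus [ 0.5568 -0.2156  0.1688] goal toolz [ 0.3077 -0.2812 -0.909 ]
rot err in tool (deg) [ 0.4271 -0.4481 -0.05  ] turn rad -0.0008726908751063007
z err deg 0.6206644034364932 x err 0.4300631067376042 pins [ 0.5544 -0.219   0.1785] off [-0.0024 -0.0034  0.0096]
tool shift to focus mm (now) [ 4.6452 -3.9709  8.5554]  TCP goal [ 0.5445 -0.2087  0.1999]
```

View pics/f1.png

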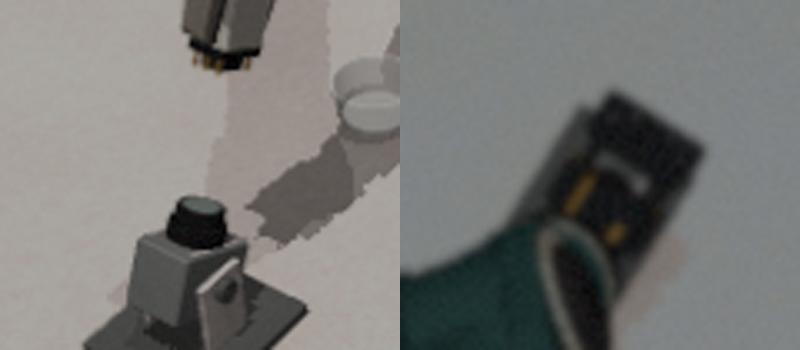

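The scene crop shows the relay above the lens with its pins pointing at it: brass tips near (197,66), (218,70) and (246,68), glass at (203,207). I'll compare the predicted plug-end corners with the brass pixels.

Run:
```python
from goal import *
_,p,r=st(); a=load('s3'); k=400/120
T=np.column_stack([np.cross([0,1,0],u),[0,1,0],u])  # cols: -? x', relay x, relay z in tool
f=lambda X:(proj(a,X)-(185,180)+.5)*k
for i,j in((1,1),(1,-1),(-1,-1),(-1,1)):
    q=p+r@(pins+i*.011*np.array([0,1,0])+j*.008*T[:,0]); q2=p+r@(pins+.01*u+i*.011*np.array([0,1,0])+j*.008*T[:,0]); q3=p+r@(pins+.01*u+i*.018*np.array([0,1,0])+j*.014*T[:,0])
    print(i,j,'tip',f(q),'plugtop',f(q2),'housing',f(q3))
print('centre',f(p+r@pins),'glass',f(glass))
hsv=cv2.cvtColor(a['color'],cv2.COLOR_BGR2HSV)[190:205,235:268]; m=cv2.inRange(hsv,(10,90,50),(30,255,255))
ys,xs=np.nonzero(m); print([(int(x),int(y)) for x,y in zip((xs+235-185+.5)*k,(ys+190-180+.5)*k)])
```

```text
t 12.65 q [ 0.618  0.253 -0.47   2.077  0.671  0.552 -0.952] p [ 0.5417 -0.2124  0.2095] rot [2.7073 0.0481 0.9542] F [-0.2  0.3 -1. ] w 0.03570631639766144 29.983845055103302
toolz [ 0.318  -0.2789 -0.9061] tilt 25.02387400442679 az -41.24976359943566 tool y az -34.053173269925274
1 1 tip [[196.1318  63.797 ]] plugtop [[199.2347  48.0123]] housing [[184.1663  45.8857]]
1 -1 tip [[216.3485  72.049 ]] plugtop [[219.5323  56.1442]] housing [[219.8071  60.2297]]
-1 -1 tip [[239.1566  68.7466]] plugtop [[242.3361  53.1711]] housing [[256.9898  55.2401]]
-1 1 tip [[219.1536  60.6968]] plugtop [[222.2547  45.2359]] housing [[221.9681  41.4592]]
centre [[217.7717  66.2874]] glass [[200.3541 202.7721]]
[(198, 51), (205, 58), (208, 58), (195, 61), (205, 61), (208, 61), (218, 61), (221, 61), (205, 65), (208, 65), (218, 65), (221, 65), (248, 65), (215, 68), (218, 68), (218, 71)]
```

drive_tool:
  series: [4,-2,5,0,7,-3,9,0,7,-3,9,0,7,-3,9,0,7,-3,9,0]

```text
clock: 13.15
ee_pos: [0.5461, -0.2076, 0.1984]
ee_rot: [2.71, 0.048, 0.954]
wrist_force: [-0.8, 0.1, -1.6]
grip_width: 0.0358
grasp_force: 30.0
```

```bash
sed -i 's/foot=np.array(\[.5996,-.2445,0\])/foot=np.array([.6016,-.2430,0])/' goal.py
python3 - <<'E'
from goal import *
rep(1)
a=snap('scene','s4')
_,p,r=st(); print(p+r@pins-focus)
o=(200,180)
im=cv2.resize(a['color'][180:270,200:320],(800,600),interpolation=cv2.INTER_CUBIC); k=800/120
P=lambda X:np.int32((proj(a,X)-o+.5)*k)
cv2.polylines(im,[P([glass,p+r@pins])],False,(0,255,0),1)
cv2.polylines(im,[P([glass+.019*(np.cos(t)*cx+np.sin(t)*cy) for t in np.linspace(0,6.28,40)])],False,(0,0,255),1)
cv2.imwrite('pics/f2.png',im)
E
```

```text
t 13.15 q [ 0.591  0.275 -0.457  2.079  0.706  0.542 -0.998] p [ 0.5461 -0.2076  0.1984] rot [2.7095 0.0483 0.9544] F [-0.8  0.1 -1.6] w 0.035758577275084275 29.98398184776306
toolz [ 0.3163 -0.2778 -0.907 ] tilt 24.899514638120124 az -41.293779786331974 tool y az -34.0418630681827
glass [ 0.5862 -0.2326  0.096 ] focus [ 0.5588 -0.2141  0.1688] goal toolz [ 0.3077 -0.2812 -0.909 ]
rot err in tool (deg) [ 0.3215 -0.4337 -0.0565] turn rad -0.00098645776251746
z err deg 0.5416243025202591 x err 0.32646380735267955 pins [ 0.5587 -0.2144  0.1674] off [-0.0001 -0.0003 -0.0014]
tool shift to focus mm (now) [ 0.2257  0.5385 -1.3123]  TCP goal [ 0.5465 -0.2072  0.1999]
t 13.2 q [ 0.592  0.274 -0.457  2.079  0.706  0.542 -0.998] p [ 0.5461 -0.2076  0.1984] rot [2.7095 0.0483 0.9543] F [ 0.3  0.4 -1.5] w 0.03606958207076135 29.98392105102539
toolz [ 0.3164 -0.2779 -0.907 ] tilt 24.90404020805715 az -41.29901364942306 tool y az -34.04865913841065
[-0.0001 -0.0003 -0.0014]
```

View pics/f2.png

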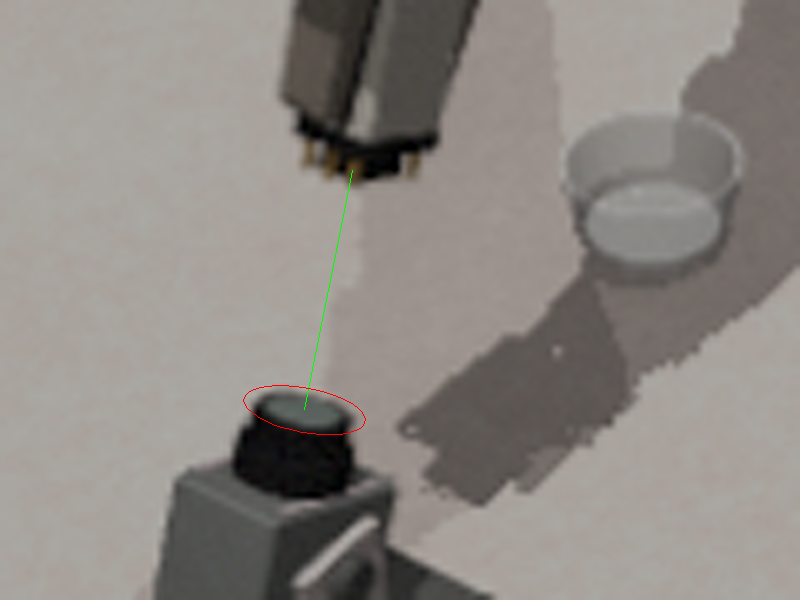

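The overlaid glass centre (305,410) lies on the seen glass. The relay's plug and housing appear about 7 px (about 1.5 mm) to the right of the prediction, so I'll make a small correction and settle.

drive_tool:
  series: [-1,1,-1,0,-1,1,-1,0,-1,1,-1,0,-1,1,-1,0,-1,1,-1,0,-1,1,-1,0]

```text
clock: 13.8
ee_pos: [0.5459, -0.2086, 0.1997]
ee_rot: [2.71, 0.048, 0.954]
wrist_force: [0.6, 1.1, -1.8]
grip_width: 0.0361
grasp_force: 30.0
```

```bash
python3 -c "
from goal import *
rep(1)
print(ticket.finish_job())"
```

```text
t 13.8 q [ 0.595  0.273 -0.459  2.078  0.702  0.543 -0.991] p [ 0.5459 -0.2086  0.1997] rot [2.7095 0.0483 0.9543] F [ 0.6  1.1 -1.8] w 0.03609594436218358 29.983951449394226
toolz [ 0.3163 -0.2779 -0.907 ] tilt 24.900678777996294 az -41.295874026925055 tool y az -34.049416555133405
glass [ 0.5862 -0.2326  0.096 ] focus [ 0.5588 -0.2141  0.1688] goal toolz [ 0.3077 -0.2812 -0.909 ]
rot err in tool (deg) [ 0.3226 -0.4328 -0.0635] turn rad -0.0011074729655825533
z err deg 0.5417022579590193 x err 0.3287446414225161 pins [ 0.5585 -0.2155  0.1688] off [-0.0003 -0.0013 -0.    ]
tool shift to focus mm (now) [ 1.2662 -0.4468 -0.3061]  TCP goal [ 0.5465 -0.2072  0.1999]
the job is handed in; nothing more can be done
None
```

The job is handed in at 13.8 s: the timer relay is out of its socket and held steady, pins into the lens, within about 2 mm and 1–2° of the focus pose by my own estimate; joint 6 read 1.842 rad against its 1.84 limit while I tilted the tool, and no verdict came back.

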